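Lay salvaged computer parts on their outline mats

TASK

Four parts salvaged from a computer lie about the bench: a memory module, a portable drive, a square fan and a round heat sink. Lay each one, right side up and flat, on the dark mat that shows its outline, centred in the outline and turned to line up with it, and let go. Leave the cup of screws and the yellow multimeter where they are.

Things in the scene. Friction and masses are not known exactly. Their poses are not given: they have to be found in the camera images.
- memory: Loose memory module lying flat: a green board with a black and red heat spreader and a row of gold contacts along one long edge, 133 x 31 mm, 8 mm thick, about 50 g. Origin: centre of the underside; x along its length, y across its width, z up. It may lie either way round in its outline. Best gripped across the 31 mm width at the middle.
- memory_mat: Fixed to the bench, 3 mm thick dark grey rubber mat, 150 x 50 mm, with a long narrow rectangle 141 x 39 mm in white on top; the outline is centred on the mat. Origin: centre of the underside (top surface 3 mm above); x along the length of the outline, y across it, z up. The memory module belongs here.
- drive: Loose portable drive lying flat: blue metal case with a silver panel and a black band near one end, 90 x 52 mm, 12 mm thick, about 120 g. Origin: centre of the underside; x along its length, y across its width, z up. It may lie either way round in its outline.
- drive_mat: Fixed to the bench, 3 mm thick dark grey rubber mat, 112 x 74 mm, with an empty broad rectangle 98 x 60 mm in white on top; the outline is centred on the mat. Origin: centre of the underside (top surface 3 mm above); x along the length of the outline, y across it, z up. The drive belongs here.
- fan: Loose square cooling fan lying flat: black frame, blades and white-centred hub on top, 60 x 60 mm, 25 mm high, about 70 g. Origin: centre of the underside; x and y parallel to its sides, z up. Any of the four quarter turns fits its outline.
- fan_mat: Fixed to the bench, 3 mm thick dark grey rubber mat, 84 x 84 mm, with a square 68 x 68 mm with a 52 mm circle inside it in white on top; the outline is centred on the mat. Origin: centre of the underside (top surface 3 mm above); x and y parallel to the sides of the square, z up. The fan belongs here.
- heatsink: Loose round heat sink standing on its base: silver radial fins round a copper core, 54 mm in diameter, 30 mm high, about 180 g; behaves as a smooth upright cylinder. Origin: centre of the underside; z up along its axis; its yaw does not matter.
- heatsink_mat: Fixed to the bench, 3 mm thick dark grey rubber mat, 84 x 84 mm, with a single circle 62 mm in diameter and no square in white on top; the outline is centred on the mat. Origin: centre of the underside (top surface 3 mm above); x and y parallel to the mat's sides, z up. The heat sink belongs here; any yaw is right.
- screw_cup: Loose white plastic cup of screws, open at the top, 66 mm in diameter at the rim, 32 mm high. To be left alone. Origin: centre of the underside, z up.
- multimeter: Loose yellow pocket multimeter lying on its back, grey display and round dial on top, 110 x 58 mm, 33 mm high at the dial. To be left alone. Origin: centre of the underside; x along its length, z up.
Not all that is in view belongs to the job. What is shaped like the drive_mat but blue, green or turquoise is not meant.

How it is judged (in metres and radians):
At the end, for the whole second after the job is handed in: Each part rests flat (7 degrees), right side up on its own mat, centre within 12 mm of the mat's; memory, drive and fan lined up with the outline within 14 degrees (either way round; any quarter turn for the fan). All released, at rest. Cup and multimeter within 20 mm of their starts (horizontal distance between memory and memory_mat below 0.012 m and z of memory in the frame of memory_mat between 0.001 and 0.006 m and angle between each of memory, drive, fan, heatsink's own z axis and vertical below 0.12 rad and linear speed of each of memory, drive, fan, heatsink below 0.02 m/s and angular speed of each of memory, drive, fan, heatsink below 0.2 rad/s and angle between the x axis of memory and the x axis of memory_mat, either way round below 0.25 rad and horizontal distance between drive and drive_mat below 0.012 m and z of drive in the frame of drive_mat between 0.001 and 0.006 m and angle between the x axis of drive and the x axis of drive_mat, either way round below 0.25 rad and horizontal distance between fan and fan_mat below 0.012 m and z of fan in the frame of fan_mat between 0.001 and 0.006 m and (angle between the x axis of fan and the x axis of fan_mat, either way round below 0.25 rad or angle between the x axis of fan and the y axis of fan_mat, either way round below 0.25 rad) and horizontal distance between heatsink and heatsink_mat below 0.012 m and z of heatsink in the frame of heatsink_mat between 0.001 and 0.006 m and distance of each of screw_cup, multimeter from where it was at the start of the episode below 0.02 m); the robot touches nothing.
It fails at once if the cup of screws is pushed more than 20 mm from its place or tipped (distance of screw_cup from where it was at the start of the episode above 0.02 m or angle between screw_cup's own z axis and vertical above 0.35 rad).
It fails at once if the multimeter is pushed more than 20 mm from its place or tipped (distance of multimeter from where it was at the start of the episode above 0.02 m or angle between multimeter's own z axis and vertical above 0.35 rad).
It also fails if it takes over 107 s, if anything falls off the work surface, if the arm or the gripper's body presses on something with over 40 N, if the wrist force passes 120 N, or if a joint passes its speed limit or range.

ROBOT

A 7-joint arm with a two-finger parallel gripper is mounted at the origin on the work surface. World frame = base frame: x ahead of the robot, y to its left, z up, the work surface at z = 0. Lengths are in m, angles in degrees, forces in N, time in s.
With the tool pointing down it reaches from about 0.4 to 0.85 m from the base axis. Payload 4.4 kg.
Tool frame: the origin (TCP) lies between the finger pads; the fingertips stand 25 mm ahead of it and the grasp point (between the pads) lies 6 mm ahead of it; z points along the fingers, x is the direction in which the jaws open and shut, and the axes are right-handed (so a half turn about z gives the same grasp; the last joint's range is limited). The gripper opens to 94 mm and grips with 3 to 60 N. Pads are 16 mm wide; open, the fingers measure 119 mm over their backs; the gripper's body (75 mm by 177 mm) begins 78 mm behind the grasp point.
Start: joints at [63.381, 36.005, 2.206, 86.941, -1.547, 57.084, -1.146], TCP at [0.252, -0.599, 0.23] pointing down, gripper open.
Joint ranges: [-175.42, 175.42], [-21.48, 121.26], [-71.46, 75.88], [10.55, 141.38], [-63.04, 243.04], [13.31, 113.54], [-168.57, 168.57]. Speed limits (degrees/s): [147.25, 147.25, 180, 180, 180, 180, 180].

INTERFACE

Orientations are given as [roll, pitch, yaw] about the fixed x, y, z axes, in that order (R = Rz(yaw) Ry(pitch) Rx(roll)).
In Python, from rig import get_obs, camera, camera_params, job_done, recognise, place_of gives the robot as it stands.
- The arm moves only by the tool carry_out, never from a script. Its argument "rows" is one flat list of numbers, 6 for each row, row after row: the shift along the tool's x, y, z in mm, then the turn, a rotation vector about the tool's x, y, z in degrees. In form: [dx, dy, dz, rx, ry, rz, dx, dy, dz, rx, ry, rz, ...]. A call has exactly 5 rows; each row is the pose to reach, as a shift and turn from the pose commanded when the call began, along the tool's axes at that moment; what a row does not reach only later rows make up. A row lasts 1/8 s, in which the tool goes at most 62.5 mm and 10.7 degrees, less where a joint would pass 70% of its speed; a pose out of reach is approached as far as the arm can. A call with a gripper value outside its range is refused whole. "grip" is the finger opening in mm, from 0 to 94, set as the call begins (left out, the last holds). The fingers move at their own pace and stop on an object; "squeeze" is the grip in N (left out, the last holds). Time passes only in rows, so rows that repeat a pose let the fingers close, or fill a call up. It gives the time, the measured TCP pose, the force and the opening at its end, in the units of the state.
- get_obs(): the state, without advancing time (a new reading comes with each control period).
- camera(name): name is "scene" or "top" or "wrist"; returns the picture (400x640x3 uint8, blue, green, red); there is no depth.
- camera_params(name): a dict with "fx", "fy", "cx", "cy" (pixels), "rvec" (rotation vector, rad) and "tvec" (3), from world to camera coordinates, as OpenCV has them; the wrist camera has in their place "tool_from_camera" (4x4, takes a point from camera to tool coordinates, whose origin is the TCP and whose axes are the tool frame's). Camera axes: x right, y down, z forward; pixel columns grow to the right and rows downward; lengths in m; the calibration is good to about 2 mm. A picture is of the moment at which its call begins: read the wrist's pose just before it. camera_params takes no time and is no camera call.
- job_done(): hands the job in, once; it reports no verdict.
Trained networks look in the newest picture that a camera, given by its name, has taken for a name from the list of things; names that differ only in an ending like _2 or _b are one class to them, and where a whole thing is asked for, a point or a joint stands for the part that bears it (a point fixed in the world has none). Each returns a list of dicts, best first, with "conf" (0 to 1); they miss things now and then, are a little off and sometimes report something else, mostly with a low value. They report only what shows in the picture. A call takes as long as a camera call. They do not tell look-alikes from the thing itself.
- recognise(camera, target): "xy" ([column, row] in pixels, amid what is visible of it).
- place_of(camera, target): "xy" ([column, row] in pixels: a listed point, or the origin of a listed thing).
The state is a dict: "clock": time; "joints": joint angles; "joint_vel": joint speeds; "effort": joint torques, N m; "position": TCP position; "orientation": TCP orientation; "force": force on the tool from outside, world axes, zero at the start; "moment": the same for the moment, N m; "grip_width": finger opening in m.
Only numpy, scipy, OpenCV 4.12 (cv2) and the standard library are available. Lean on these libraries where they do the work, as an engineer would, in place of code of your own. Each camera call takes 0.05 s, during which the arm holds its last target.

## Working session

There is one attempt and no reset: what is moved stays moved. The work goes in short steps, Python scripts to look and compute and a tool call to move; the robot and the scene stay as the last step left them, time stands still between calls to the robot, and variables do not carry over. Pictures are saved under pics/ and viewed, and the job is handed in when it is done.

Besides the shell and the picture viewer there is one more tool, called after ">>>" in YAML: its name, and indented under it one key for each argument. carry_out: Moves the arm, as the interface text tells. Its arguments: {"type":"object","properties":{"rows":{"type":"array","items":{"type":"number"}},"grip":{"type":"number"},"squeeze":{"type":"number"}},"required":["rows"]}

```bash
ls; mkdir -p pics; python3 - <<'E'
from rig import *
import cv2
print(get_obs())
for n in ["scene","top","wrist"]:
    im=camera(n); cv2.imwrite(f"pics/{n}0.png",im); print(n,camera_params(n))
E
```

```text
pics
{'clock': 0.0, 'joints': array([63.37922227, 36.05839637,  2.20345619, 86.99301378, -1.54538674,
       57.08500794, -1.14705476]), 'joint_vel': array([-0.00042091,  0.06785876, -0.11585001, -0.05347435,  0.00290966,
        0.09803996, -0.05925914]), 'effort': array([ 2.58178770e-04, -5.49727356e+01,  1.14418253e+00, -1.86631930e+01,
       -5.20966435e-02,  2.37178802e-02,  1.58664297e-04]), 'position': array([ 0.25219274, -0.59842637,  0.22957693]), 'orientation': array([ 1.79996802e+02,  1.06671090e-01, -6.71502106e+01]), 'force': array([-0.20113385, -0.1748952 ,  0.5286058 ]), 'moment': array([ 0.0230629 , -0.02879681, -0.06430995]), 'grip_width': 0.0939339490870477}
scene {'fx': 385.07862898259054, 'fy': 385.07862898259054, 'cx': 321.42774112167996, 'cy': 196.08756582669545, 'rvec': array([ 2.04813379,  0.94112875, -0.44366577]), 'tvec': array([-0.37361256, -0.24557604,  1.45568613])}
top {'fx': 384.9027453515611, 'fy': 384.9027453515611, 'cx': 324.3324567350339, 'cy': 203.285673322322, 'rvec': array([ 2.19452751, -2.13894503,  0.10984408]), 'tvec': array([-0.02878828,  0.55133223,  0.96120577])}
wrist {'fx': 339.8938425021798, 'fy': 339.8938425021798, 'cx': 316.9659804711435, 'cy': 199.94246322172003, 'tool_from_camera': array([[ 9.99999330e-01, -6.88861177e-04, -9.30184648e-04,
        -3.03136993e-05],
       [ 9.18174629e-04,  9.61415716e-01,  2.75098125e-01,
        -7.99450291e-02],
       [ 7.04789721e-04, -2.75098795e-01,  9.61415704e-01,
        -1.55092010e-01],
       [ 0.00000000e+00,  0.00000000e+00,  0.00000000e+00,
         1.00000000e+00]])}
```

View pics/top0.png

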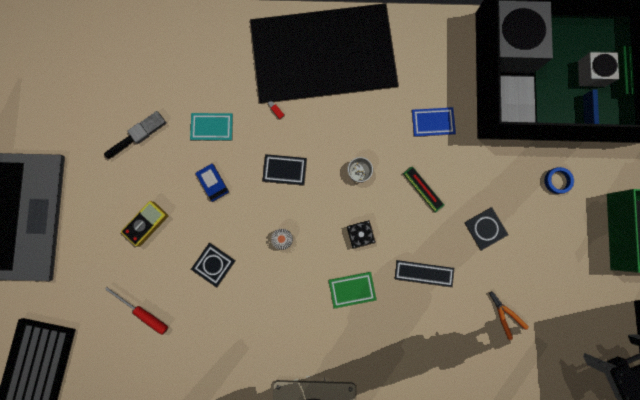

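View pics/scene0.png

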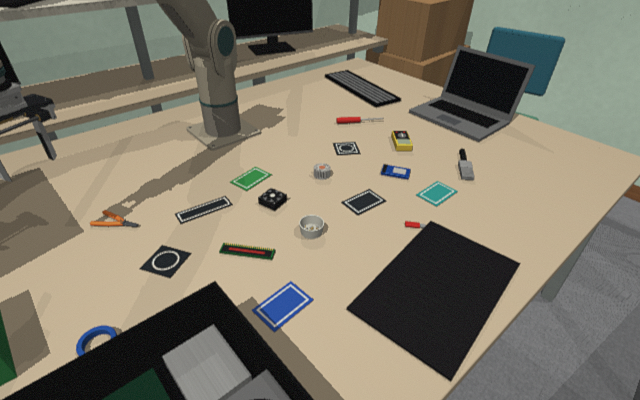

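```bash
cat > h.py <<'E'
import numpy as np, cv2
from rig import *
from scipy.spatial.transform import Rotation as R
def ray(name,uv):
    p=camera_params(name); K=p
    d=np.array([(uv[0]-K['cx'])/K['fx'],(uv[1]-K['cy'])/K['fy'],1.])
    if name=='wrist':
        o=get_obs(); Rt=R.from_euler('xyz',o['orientation'],degrees=True).as_matrix()
        T=p['tool_from_camera']
        return Rt@T[:3,3]+o['position'], Rt@T[:3,:3]@d
    M=R.from_rotvec(p['rvec']).as_matrix()
    return -M.T@p['tvec'], M.T@d
def onplane(name,uv,z):
    c,d=ray(name,uv); return c+d*(z-c[2])/d[2]
def proj(name,P):
    p=camera_params(name)
    M=R.from_rotvec(p['rvec']).as_matrix(); q=M@np.asarray(P)+p['tvec']
    return np.array([p['fx']*q[0]/q[2]+p['cx'],p['fy']*q[1]/q[2]+p['cy']])
E
python3 - <<'E'
from h import *
for t,z in dict(memory=0,memory_mat=0,drive=0,drive_mat=0,fan=0,fan_mat=0,heatsink=0,heatsink_mat=0,screw_cup=0,multimeter=0).items():
    for c in ["top","scene"]:
        for r in place_of(c,t)[:3]:
            print(t,c,np.round(r['xy'],1),round(r['conf'],2),np.round(onplane(c,r['xy'],z)[:2],4))
print(get_obs()['clock'])
E
```

```text
memory top [422.1 187.1] 0.91 [ 0.6047 -0.2731]
memory top [146.7 219.4] 0.64 [0.5002 0.4525]
memory scene [248.  254.3] 0.96 [ 0.609  -0.2765]
memory_mat top [421.1 277.8] 0.75 [ 0.3671 -0.2704]
memory_mat scene [205.4 211. ] 0.94 [ 0.3903 -0.2763]
drive top [214.8 183.6] 0.57 [0.6001 0.2783]
drive scene [393.  174.2] 0.63 [0.6051 0.2742]
drive scene [400.6 142.9] 0.24 [0.4876 0.4551]
drive_mat top [283.1 170.2] 0.93 [0.6409 0.0978]
drive_mat top [431.  120.3] 0.83 [ 0.788  -0.2973]
drive_mat top [214.1 127.3] 0.63 [0.7537 0.2886]
drive_mat scene [283.  305.5] 0.78 [ 0.7866 -0.3019]
drive_mat scene [364.1 205.2] 0.66 [0.6572 0.085 ]
drive_mat scene [435.6 194.9] 0.6 [0.7607 0.2872]
fan top [361.1 237.3] 0.9 [ 0.4677 -0.1132]
fan top [359.  170.9] 0.32 [ 0.6441 -0.1048]
fan scene [273.  200.5] 0.81 [ 0.4715 -0.1036]
fan_mat top [209.9 264.3] 0.77 [0.3875 0.2793]
fan_mat scene [345.2 148. ] 0.87 [0.3857 0.2716]
heatsink top [280.7 240.3] 0.69 [0.4545 0.0973]
heatsink top [484.  229.8] 0.45 [ 0.4956 -0.4355]
heatsink top [216.  181.8] 0.26 [0.605  0.2753]
heatsink scene [316.8 174.3] 0.64 [0.4489 0.0839]
heatsink scene [205.4 209. ] 0.45 [ 0.3823 -0.2721]
heatsink_mat top [487.7 227.8] 0.75 [ 0.5011 -0.4453]
heatsink_mat scene [164.5 263.2] 0.86 [ 0.5063 -0.444 ]
heatsink_mat scene [317.6 172.6] 0.72 [0.443  0.0924]
screw_cup top [359.2 169. ] 0.8 [ 0.6493 -0.1053]
screw_cup top [422.6 276.4] 0.57 [ 0.3707 -0.2743]
screw_cup scene [311.2 231.7] 0.93 [ 0.6458 -0.1047]
multimeter top [148.3 224. ] 0.95 [0.4882 0.4474]
multimeter scene [400.3 145.3] 0.83 [0.4984 0.4404]
1.15
```

```bash
python3 - <<'E'
from h import *
im=cv2.imread("pics/top0.png")
c=im[100:310,180:520]; cv2.imwrite("pics/crop1.png",cv2.resize(c,None,fx=2.35,fy=2.35,interpolation=cv2.INTER_CUBIC))
# dark-ness segmentation
hsv=cv2.cvtColor(im,cv2.COLOR_BGR2HSV)
bg=np.array([0,0,0])
med=cv2.medianBlur(im,61)
d=np.abs(im.astype(int)-med).sum(2)
m=((d>110)).astype(np.uint8); m=cv2.morphologyEx(m,cv2.MORPH_CLOSE,np.ones((5,5)))
g=cv2.cvtColor(im,cv2.COLOR_BGR2GRAY)
n,l,s,ce=cv2.connectedComponentsWithStats(m)
for i in range(1,n):
    if s[i,4]<150 or s[i,4]>4000: continue
    mm=(l==i).astype(np.uint8)
    cs,_=cv2.findContours(mm,cv2.RETR_EXTERNAL,cv2.CHAIN_APPROX_NONE)
    pts=max(cs,key=len)[:,0].astype(float)
    z=0.003
    w=np.array([onplane('top',p,z)[:2] for p in pts]).astype(np.float32)
    r=cv2.minAreaRect(w*1000)
    print(np.round(ce[i]),s[i,4],np.round(r[0],1),np.round(r[1],1),round(r[2],1))
E
```

```text
[299.  11.] 1536 [1103.4   37.9] [109.3 378. ] 21.0
[527.  28.] 1506 [1056.8 -558.1] [167.7 143.6] 0.1
[431.  11.] 1052 [1097.3 -304.8] [ 82.9 256.9] 8.2
[604.  66.] 347 [ 954.9 -770.3] [77.  77.8] 88.7
[387.  79.] 415 [ 894.4 -180.5] [ 58.  111.9] 50.3
[270.  98.] 612 [834.6 128.5] [160.3  88.5] 65.1
[434. 119.] 1304 [ 815.5 -298.4] [140.7 114.6] 5.6
[138. 135.] 767 [719.5 501.9] [ 47.4 187.3] 40.6
[211. 127.] 1158 [754.9 296. ] [ 74.7 114.2] 1.5
[ 52. 216.] 882 [501.3 713.9] [335.5  74.1] 2.3
[284. 170.] 1218 [642.4  94.8] [114.7  76.5] 86.2
[355. 171.] 448 [641.5 -95.7] [64.8 86.4] 22.3
[ 14. 171.] 342 [607.9 823.6] [63.6 70.2] 88.2
[212. 184.] 613 [601.4 287.5] [93.9 60.1] 32.1
[423. 189.] 736 [ 598.5 -273.3] [136.4  39.2] 39.9
[557. 181.] 606 [ 630.  -628.4] [70.7 90.4] 9.6
[607. 202.] 655 [ 566.8 -774.2] [ 72.6 157.8] 12.7
[141. 228.] 840 [486.8 457.1] [ 66.5 121.5] 48.0
[486. 228.] 1085 [ 499.3 -438.3] [84.8 88.5] 30.4Traceback (most recent call last):
  File "<stdin>", line 18, in <module>
  File "h.py", line 14, in onplane
    c,d=ray(name,uv); return c+d*(z-c[2])/d[2]
        ~~~^^^^^^^^^
  File "h.py", line 5, in ray
    p=camera_params(name); K=p
ValueError: time passes only in moves, steps and waits
```

View pics/crop1.png

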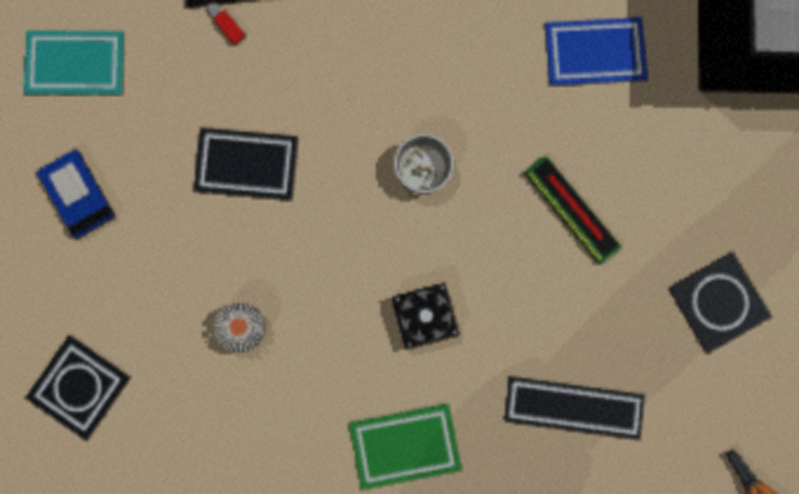

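The dark rectangle mat at (285,170) is the drive_mat: it is dark grey and empty. The look-alikes are turquoise (211,127), blue (434,121) and green (352,290). The square with a circle at (213,265) is the fan mat. The one with a circle only, at (486,228), is the heatsink mat.

```bash
cat >> h.py <<'E'
_cp=camera_params; _c={}
def camera_params(n):
    if n not in _c: _c[n]=_cp(n)
    return _c[n]
def planes(name,pts,z):
    p=camera_params(name); pts=np.asarray(pts,float)
    d=np.c_[(pts[:,0]-p['cx'])/p['fx'],(pts[:,1]-p['cy'])/p['fy'],np.ones(len(pts))]
    if name=='wrist':
        o=get_obs(); Rt=R.from_euler('xyz',o['orientation'],degrees=True).as_matrix(); T=p['tool_from_camera']
        c=Rt@T[:3,3]+o['position']; d=d@(Rt@T[:3,:3]).T
    else:
        M=R.from_rotvec(p['rvec']).as_matrix(); c=-M.T@p['tvec']; d=d@M
    return (c+d*((z-c[2])/d[:,2])[:,None])[:,:2]
def rect(name,im,win,z,kind):
    x0,y0,x1,y1=win; s=4
    c=cv2.resize(im[y0:y1,x0:x1],None,fx=s,fy=s,interpolation=cv2.INTER_CUBIC)
    f=c.astype(int); V=f.max(2); B,G,Rr=f[...,0],f[...,1],f[...,2]
    if kind=='dark': m=V<75
    if kind=='notbg':  # bench is tan: R>G>B with moderate ratio
        m=(V<75)|(B>Rr*0.95)|(G>Rr*1.1)|(Rr>G*1.5)
    m=m.astype(np.uint8); m=cv2.morphologyEx(m,cv2.MORPH_CLOSE,np.ones((9,9)))
    m=cv2.morphologyEx(m,cv2.MORPH_OPEN,np.ones((9,9)))
    cs,_=cv2.findContours(m,cv2.RETR_EXTERNAL,cv2.CHAIN_APPROX_NONE)
    p=max(cs,key=cv2.contourArea)[:,0]
    q=(p+0.5)/s-0.5+[x0,y0]
    w=(planes(name,q,z)*1000).astype(np.float32)
    r=cv2.minAreaRect(w)
    dbg=c.copy(); cv2.drawContours(dbg,[p[:,None]],-1,(0,255,255),1)
    return r,dbg
E
python3 - <<'E'
from h import *
im=cv2.imread("pics/top0.png")
D=[]
for n,w,z,k in [('memory',(395,160,450,218),.006,'notbg'),('mmat',(388,254,462,294),.003,'dark'),('drive',(188,156,236,208),.012,'notbg'),
 ('dmat',(255,148,314,192),.003,'dark'),('fan',(340,215,382,254),.025,'dark'),('fmat',(185,238,242,292),.003,'dark'),('hmat',(458,202,514,256),.003,'dark'),
 ('hs',(262,224,298,254),.03,'notbg'),('cup',(344,152,378,188),.032,'notbg'),('mm',(118,196,170,250),.025,'notbg')]:
    r,d=rect('top',im,w,z,k); print(n,np.round(r[0],1),np.round(r[1],1),round(r[2],1)); D.append(cv2.resize(d,(150,150)))
cv2.imwrite("pics/dbg.png",np.vstack([np.hstack(D[:5]),np.hstack(D[5:])]))
E
```

```text
memory [ 598.9 -273.7] [134.8  35.1] 39.9
mmat [ 379.4 -277.3] [130.8  29.2] 83.8
drive [602.  283.6] [92.9 54.9] 32.1
dmat [643.3  94.9] [88. 50.] 86.1
fan [ 475.5 -108.3] [60.1 62.9] 16.4
fmat [387.3 271.2] [84.3 84.1] 57.9
hmat [ 499.8 -438.5] [83.6 85.1] 30.5
hs [458.3  91.3] [45.  46.6] 1.5
cup [ 652.  -112.7] [60.2 37.7] 54.5
mm [477.7 462.7] [49.4 70. ] 49.3
```

View pics/dbg.png

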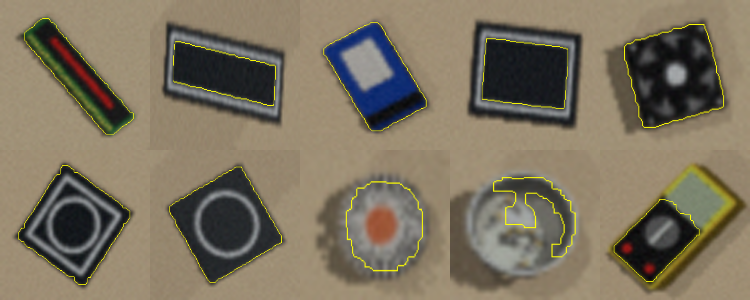

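```bash
cat > d.py <<'E'
import sys
from h import *
def delta(x,y,z,yaw):
    o=get_obs(); Rt=R.from_euler('xyz',o['orientation'],degrees=True)
    dp=Rt.inv().apply(np.array([x,y,z])/1000-o['position'])*1000
    Rg=R.from_euler('xyz',[180,0,yaw],degrees=True)
    rv=(Rt.inv()*Rg).as_rotvec(degrees=True)
    print("t",round(o['clock'],2),"pos",np.round(o['position']*1000,1),"rpy",np.round(o['orientation'],1),"grip",round(o['grip_width']*1000,1),"->",np.round(dp,1),np.round(rv,1),"rows>=",round(max(np.linalg.norm(dp)/62.5,np.linalg.norm(rv)/10.7),1))
if __name__=="__main__":
    a=list(map(float,sys.argv[1:])); 
    for i in range(0,len(a),4): delta(*a[i:i+4])
E
python3 d.py 599 -274 150 -50
```

```text
t 1.15 pos [ 252.4 -599.   230.5] rpy [-180.    -0.   -67.2] grip 93.8 -> [-165.  -445.6   80.5] [ -0.   -0.  -17.2] rows>= 7.7
```

>>> carry_out:
  rows: [-20, -54, 10, 0, 0, -2, -40, -108, 20, 0, 0, -4, -60, -162, 30, 0, 0, -6, -80, -216, 39, 0, 0, -8, -100, -270, 49, 0, 0, -10]
  grip: 70
  squeeze: 20

```text
clock: 1.78
position: [0.4638, -0.4009, 0.1815]
orientation: [-180.0, -0.0, -57.1]
force: [1.6, -0.4, 0.7]
grip_width: 0.0698
```

```bash
python3 d.py 599 -274 150 -50
```

```text
t 1.77 pos [ 463.8 -400.9  181.5] rpy [-180.    -0.   -57.1] grip 69.8 -> [ -33.1 -182.4   31.5] [-0.  -0.  -7.1] rows>= 3.0
```

>>> carry_out:
  rows: [-9, -50, 8, 0, 0, -2, -18, -100, 16, 0, 0, -4, -27, -150, 25, 0, 0, -6, -33, -182, 31, 0, 0, -7, -33, -182, 31, 0, 0, -7]

```text
clock: 2.4
position: [0.5995, -0.2717, 0.1497]
orientation: [-179.9, 0.1, -49.8]
force: [0.1, -0.7, -0.1]
grip_width: 0.0702
```

```bash
python3 d.py 599 -274 27 -50; python3 - <<'E'
from h import *
im=camera('wrist'); cv2.imwrite('pics/w1.png',im)
for r in place_of('wrist','memory')[:2]: print(r['conf'],r['xy'],planes('wrist',[r['xy']],0)*1000)
E
```

```text
t 2.4 pos [ 599.5 -271.7  149.7] rpy [-1.799e+02  1.000e-01 -4.980e+01] grip 70.2 -> [  1.6   2.1 122.7] [-0.1  0.1  0.2] rows>= 2.0
0.71 [320.8, 199.3] [[ 593.47968709 -283.24269156]]
```

View pics/w1.png

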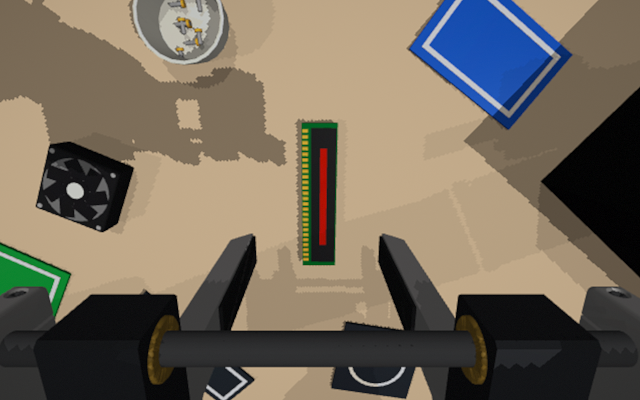

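```bash
python3 - <<'E'
from h import *
w=planes('wrist',[[302,122],[338,122],[336,265],[302,265]],.006)*1000; print(w.round(1),w.mean(0))
im=camera('top'); cv2.imwrite('pics/t1.png',im)
for t,z in [('memory',.0)]:
    for r in place_of('top',t): print(r)
r,_=rect('top',im,(395,160,450,218),.006,'notbg'); print(r)
E
```

```text
[[ 637.4 -225.3]
 [ 657.2 -249.1]
 [ 553.4 -336. ]
 [ 532.3 -310.6]] [ 595.06892493 -280.24295452]
{'xy': [422.5, 187.6], 'conf': 0.72}
{'xy': [422.1, 275.2], 'conf': 0.58}
((604.14013671875, -295.3105163574219), (129.2875213623047, 128.78756713867188), 12.812747955322266)
```

>>> carry_out:
  rows: [2, 4, 40, 0, 0, 0, 3, 5, 75, 0, 0, 0, 3, 5, 100, 0, 0, 0, 3, 5, 115, 0, 0, 0, 3, 5, 122, 0, 0, 0]

```text
clock: 3.22
position: [0.595, -0.282, 0.0282]
orientation: [180.0, 0.0, -50.2]
force: [-0.0, 0.1, 0.6]
grip_width: 0.0699
```

```bash
python3 d.py 597 -277 27 -50; python3 - <<'E'
from h import *
im=camera('wrist'); cv2.imwrite('pics/w2.png',im)
E
```

```text
t 3.23 pos [ 595.  -282.    28.2] rpy [180.    0.  -50.2] grip 69.9 -> [-2.5 -4.7  1.2] [ 0.   0.  -0.2] rows>= 0.1
```

View pics/w2.png

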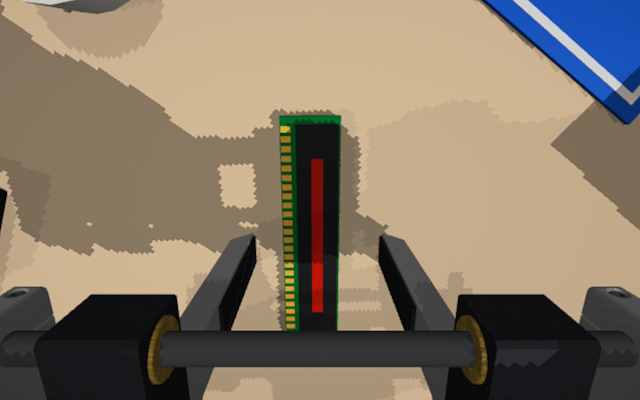

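```bash
python3 - <<'E'
from h import *
for i in range(2):
    o=get_obs(); print(o['clock'],o['position']*1000,o['orientation'])
    im=camera('top')
w=planes('wrist',[[280,117],[340,117]],.004)*1000; print(w.round(1))
e=w.mean(0); print(e, e-66.5*np.array([np.cos(np.radians(39.9)),np.sin(np.radians(39.9))]))
E
```

```text
3.275 [ 594.95681339 -281.61330621   27.78931189] [ 1.79973328e+02  2.53376537e-02 -5.02029713e+01]
3.325 [ 595.30674986 -281.51419565   28.48190739] [ 1.79990616e+02 -1.05121642e-03 -5.01884527e+01]
[[ 639.4 -220. ]
 [ 659.2 -243.8]]
[ 649.30197095 -231.87701915] [ 598.28548835 -274.53341965]
```

>>> carry_out:
  rows: [-3, -7, 1, 0, 0, 0, -3, -7, 1, 0, 0, 0, -3, -7, 1, 0, 0, 0, -3, -7, 1, 0, 0, 0, -3, -7, 1, 0, 0, 0]

```text
clock: 4.0
position: [0.5989, -0.2745, 0.0275]
orientation: [180.0, -0.0, -50.2]
force: [-0.3, 0.7, -0.3]
grip_width: 0.0701
```

>>> carry_out:
  rows: [0, 0, 0, 0, 0, 0, 0, 0, 0, 0, 0, 0, 0, 0, 0, 0, 0, 0, 0, 0, 0, 0, 0, 0, 0, 0, 0, 0, 0, 0]
  grip: 20

```text
clock: 4.62
position: [0.599, -0.2743, 0.0275]
orientation: [-180.0, -0.0, -50.2]
force: [0.5, -0.4, -0.2]
grip_width: 0.0309
```

```bash
python3 d.py 379 -277 120 -6.2 379 -277 31 -6.2
```

```text
t 4.62 pos [ 599.  -274.3   27.5] rpy [-180.    -0.   -50.2] grip 30.9 -> [-138.9  170.6  -92.5] [ -0.  -0. -44.] rows>= 4.1
t 4.62 pos [ 599.  -274.3   27.5] rpy [-180.    -0.   -50.2] grip 30.9 -> [-138.9  170.6   -3.5] [ -0.  -0. -44.] rows>= 4.1
```

>>> carry_out:
  rows: [0, 0, -25, 0, 0, 0, -5, 6, -60, 0, 0, -4, -30, 38, -85, 0, 0, -13, -65, 80, -92, 0, 0, -23, -100, 122, -92, 0, 0, -33]

```text
clock: 5.25
position: [0.4402, -0.276, 0.1204]
orientation: [180.0, -0.1, -16.8]
force: [0.2, -1.1, -0.1]
grip_width: 0.0306
```

```bash
python3 d.py 379 -277 80 -6.2
```

```text
t 5.25 pos [ 440.2 -276.   120.4] rpy [ 1.80e+02 -1.00e-01 -1.68e+01] grip 30.6 -> [-58.3  18.6  40.3] [  0.1  -0.1 -10.6] rows>= 1.2
```

>>> carry_out:
  rows: [-30, 10, 15, 0, 0, -5, -56, 18, 30, 0, 0, -10, -58, 18, 40, 0, 0, -10, -58, 18, 40, 0, 0, -10, -58, 18, 40, 0, 0, -10]

```text
clock: 5.88
position: [0.3824, -0.2758, 0.0798]
orientation: [180.0, -0.1, -7.1]
force: [0.3, 0.1, 0.1]
grip_width: 0.0306
```

```bash
python3 d.py 379 -277 30.5 -6.2;  python3 - <<'E'
from h import *
im=camera('wrist'); cv2.imwrite('pics/w3.png',im)
E
```

```text
t 5.88 pos [ 382.4 -275.8   79.8] rpy [ 1.8e+02 -1.0e-01 -7.1e+00] grip 30.6 -> [-3.4  1.6 49.3] [ 0.  -0.1 -0.9] rows>= 0.8
```

View pics/w3.png

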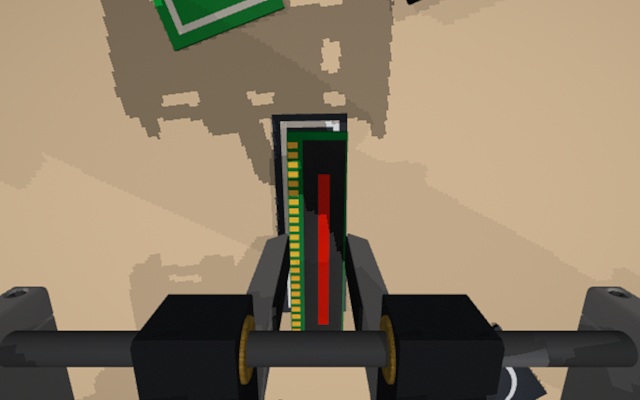

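```bash
python3 - <<'E'
from h import *
o=get_obs()
w=planes('wrist',[[273,115],[347,115]],.003)*1000
u=np.array([np.cos(np.radians(83.8)),np.sin(np.radians(83.8))])
print(w, w.mean(0)-75*u, np.linalg.norm(w[1]-w[0]))
q=planes('wrist',[[286,132],[346,132]],.0528+.004)*1000
print(q,q.mean(0)-66.5*u, o['position'])
E
```

```text
[[ 362.06383841 -200.31150026]
 [ 410.68007918 -206.42360824]] [ 378.27200712 -277.92887655] 48.99894622696416
[[ 374.18423191 -208.57530245]
 [ 404.86767911 -212.4354536 ]] [ 382.34399836 -276.61641713] [ 0.38221295 -0.27580922  0.07980945]
```

>>> carry_out:
  rows: [-3, 1, 20, 0, 0, -1, -4, 1, 35, 0, 0, -1, -4, 1, 44, 0, 0, -1, -4, 1, 48.5, 0, 0, -1, -4, 1, 48.5, 0, 0, -1]

```text
clock: 6.55
position: [0.3767, -0.2763, 0.031]
orientation: [180.0, -0.0, -6.1]
force: [-0.8, 0.2, -0.5]
grip_width: 0.0308
```

>>> carry_out:
  rows: [0, 0, 0.5, 0, 0, 0, 0, 0, 0.5, 0, 0, 0, 0, 0, 0.5, 0, 0, 0, 0, 0, 0.5, 0, 0, 0, 0, 0, 0.5, 0, 0, 0]
  grip: 60

```text
clock: 7.18
position: [0.3764, -0.2763, 0.0305]
orientation: [180.0, -0.0, -6.2]
force: [-0.5, -0.5, -0.1]
grip_width: 0.0599
```

>>> carry_out:
  rows: [0, 0, -25, 0, 0, 0, 0, 0, -60, 0, 0, 0, 0, 0, -90, 0, 0, 0, 0, 0, -90, 0, 0, 0, 0, 0, -90, 0, 0, 0]

```text
clock: 7.8
position: [0.3759, -0.2762, 0.12]
orientation: [-180.0, 0.0, -6.2]
force: [0.1, -1.1, -0.3]
grip_width: 0.0597
```

```bash
python3 d.py 475.5 -108.3 120 16.4;  python3 - <<'E'
from h import *
im=camera('wrist'); cv2.imwrite('pics/w4.png',im)
E
```

```text
t 7.8 pos [ 375.9 -276.2  120. ] rpy [-180.     0.    -6.2] grip 59.7 -> [  81.  -177.6   -0. ] [ -0.    0.  -22.6] rows>= 3.1
```

View pics/w4.png

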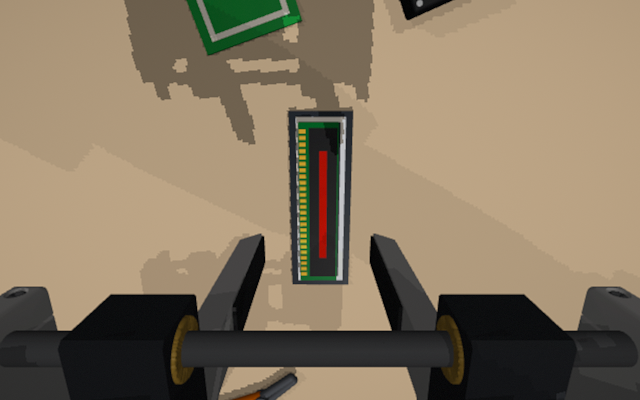

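```bash
python3 - <<'E'
from h import *
m=planes('wrist',[[288,111],[352,111],[348,284],[292,284]],.003)*1000
q=planes('wrist',[[298,123],[340,123],[339,281],[299,281]],.008)*1000
print(m.mean(0),q.mean(0),np.linalg.norm(m[0]-m[3]),np.linalg.norm(q[0]-q[3]))
r=camera('top'); cv2.imwrite('pics/t2.png',r)
E
```

```text
[ 377.55666877 -276.86431165] [ 376.54943682 -278.26077358] 149.758028206444 135.16027246951666
```

The memory module sits inside its outline, about 2 mm off centre. Next is the fan.

>>> carry_out:
  rows: [20, -45, 0, 0, 0, -5, 41, -90, 0, 0, 0, -11, 61, -134, 0, 0, 0, -17, 81, -177, 0, 0, 0, -22.6, 81, -177, 0, 0, 0, -22.6]
  grip: 88

```text
clock: 8.52
position: [0.4776, -0.1047, 0.1196]
orientation: [-179.9, -0.1, 16.9]
force: [-1.3, 0.2, -0.0]
grip_width: 0.088
```

```bash
python3 - <<'E'
from h import *
im=camera('wrist'); cv2.imwrite('pics/w5.png',im)
E
python3 d.py 475.5 -108.3 29 16.4;  
```

```text
t 8.57 pos [ 475.9 -107.2  119.5] rpy [-1.799e+02  1.000e-01  1.660e+01] grip 88.2 -> [-0.6  1.  90.5] [-0.1  0.1  0.2] rows>= 1.4
```

View pics/w5.png

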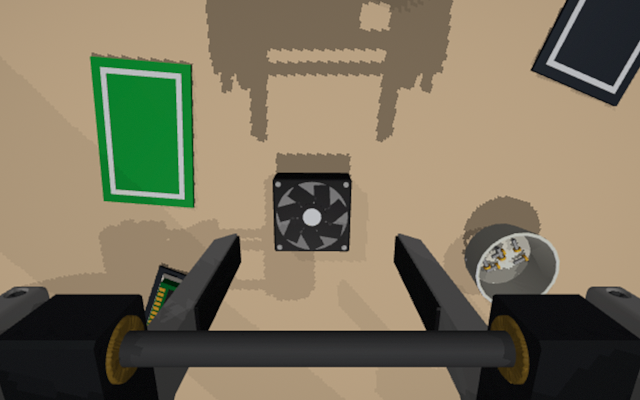

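```bash
python3 - <<'E'
from h import *
q=planes('wrist',[[312,217],[273,180],[352,180],[351,251],[274,251]],.025)*1000
print(q[0],q[1:].mean(0),q[2]-q[1],get_obs()['position'])
E
```

```text
[ 473.02884034 -112.86583283] [ 473.29661512 -112.41705981] [56.87125691 16.95110192] [ 0.47590874 -0.10722576  0.11948615]
```

>>> carry_out:
  rows: [-2, 2, 35, 0, 0, 0, -2, 3, 65, 0, 0, 0, -2, 3, 82, 0, 0, 0, -2, 3, 90, 0, 0, 0, -2, 3, 90, 0, 0, 0]

```text
clock: 9.2
position: [0.474, -0.1131, 0.03]
orientation: [-180.0, 0.1, 16.4]
force: [0.4, -0.2, 0.3]
grip_width: 0.0879
```

>>> carry_out:
  rows: [0, 0, 0, 0, 0, 0, 0, 0, 0, 0, 0, 0, 0, 0, 0, 0, 0, 0, 0, 0, 0, 0, 0, 0, 0, 0, 0, 0, 0, 0]
  grip: 45

```text
clock: 9.82
position: [0.4752, -0.1125, 0.0309]
orientation: [180.0, -0.0, 16.4]
force: [-0.5, -1.1, 5.1]
grip_width: 0.0596
```

```bash
python3 - <<'E'
from h import *
im=camera('wrist'); cv2.imwrite('pics/w6.png',im)
E
python3 d.py 474 -110 120 16.4 387.3 271.2 120 57.9 
```

```text
t 9.88 pos [ 475.2 -112.5   30.9] rpy [180.   -0.   16.4] grip 59.6 -> [ -0.3  -2.7 -89.1] [ 0. -0.  0.] rows>= 1.4
t 9.88 pos [ 475.2 -112.5   30.9] rpy [180.   -0.   16.4] grip 59.6 -> [  24.4 -392.8  -89.3] [  0.   -0.  -41.5] rows>= 6.5
```

View pics/w6.png

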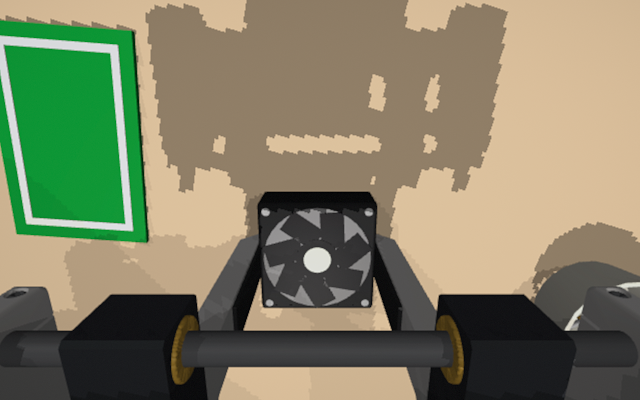

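>>> carry_out:
  rows: [0, 0, -30, 0, 0, 0, 1, -12, -75, 0, 0, -2, 5, -62, -89, 0, 0, -9, 8, -118, -89, 0, 0, -17, 11, -176, -89, 0, 0, -25]

```text
clock: 10.5
position: [0.4353, 0.0607, 0.1197]
orientation: [180.0, -0.0, 41.6]
force: [-0.1, 0.8, -0.6]
grip_width: 0.0596
```

```bash
python3 d.py 387.3 271.2 90 57.9
python3 - <<'E'
from h import *
o=get_obs();Rt=R.from_euler('xyz',o['orientation'],degrees=True)
p=camera_params('wrist'); T=p['tool_from_camera']
d=T[:3,:3]@np.array([(317-p['cx'])/p['fx'],(260-p['cy'])/p['fy'],1]); t=T[:3,3]
for z in (2,6): print(z,t+d*(z/1000-t[2])/d[2])
E
```

```text
t 10.5 pos [435.3  60.7 119.7] rpy [180.   -0.   41.6] grip 59.6 -> [ 104.  -189.2   29.7] [  0.   -0.  -16.3] rows>= 3.5
2 [-0.00032234 -0.00395194  0.002     ]
6 [-0.00032189 -0.00200376  0.006     ]
```

>>> carry_out:
  rows: [26, -47, 0, 0, 0, -4, 52, -94, 5, 0, 0, -8, 78, -141, 15, 0, 0, -12, 104, -187, 28, 0, 0, -16, 104, -187, 30, 0, 0, -16]

```text
clock: 11.12
position: [0.3878, 0.2736, 0.0889]
orientation: [-179.8, -0.1, 57.9]
force: [0.5, -0.9, -0.8]
grip_width: 0.06
```

```bash
python3 - <<'E'
from h import *
im=camera('wrist'); cv2.imwrite('pics/w7.png',im)
E
python3 d.py 387.3 271.2 34 57.9 
```

```text
t 11.18 pos [388.4 270.1  88.7] rpy [-179.9    0.    57.7] grip 60.0 -> [ 0.4 -1.4 54.7] [-0.1  0.  -0.2] rows>= 0.9
```

View pics/w7.png

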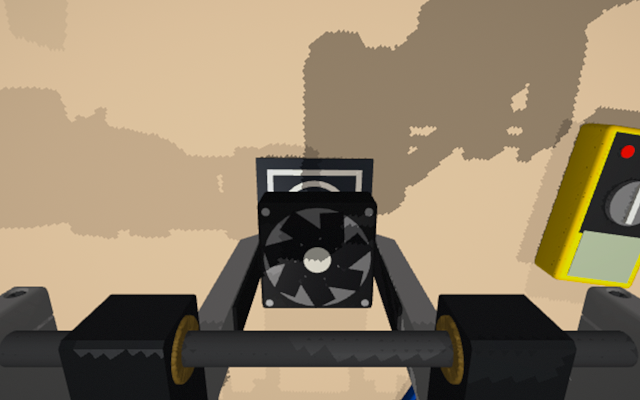

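```bash
python3 - <<'E'
from h import *
o=get_obs(); w=planes('wrist',[[256,158],[373,158]],.003)*1000; print(w,np.linalg.norm(w[1]-w[0]))
y=np.radians(o['orientation'][2]); back=np.array([np.sin(y),-np.cos(y)])
c=w.mean(0)+42*back; print(c,o['position']*1000)
d=c-o['position'][:2]*1000; print('tool delta',d@[np.cos(y),np.sin(y)],d@back)
E
```

```text
[[328.80389331 256.17581745]
 [373.39606561 326.54019533]] 83.30430664262785
[386.59597001 268.90729026] [388.3767286  270.1497791   88.74833727]
tool delta -2.0019685166128016 -0.8408339522236913
```

>>> carry_out:
  rows: [-1, 1, 20, 0, 0, 0, -1, 1, 38, 0, 0, 0, -1, 1, 48, 0, 0, 0, -1, 1, 54, 0, 0, 0, -1, 1, 54.5, 0, 0, 0]

```text
clock: 11.8
position: [0.3902, 0.2668, 0.035]
orientation: [180.0, 0.0, 57.4]
force: [0.0, 0.6, -0.6]
grip_width: 0.0595
```

>>> carry_out:
  rows: [0, 0, 0.5, 0, 0, 0, 0, 0, 0.5, 0, 0, 0, 0, 0, 0.5, 0, 0, 0, 0, 0, 0.5, 0, 0, 0, 0, 0, 0.5, 0, 0, 0]
  grip: 82

```text
clock: 12.42
position: [0.3901, 0.2671, 0.0345]
orientation: [180.0, -0.0, 57.4]
force: [-0.1, 0.3, 0.4]
grip_width: 0.082
```

>>> carry_out:
  rows: [0, 0, -25, 0, 0, 0, 0, 0, -60, 0, 0, 0, 0, 0, -90, 0, 0, 0, 0, 0, -90, 0, 0, 0, 0, 0, -90, 0, 0, 0]

```text
clock: 13.05
position: [0.3898, 0.2666, 0.124]
orientation: [180.0, 0.0, 57.4]
force: [0.7, -0.6, -0.1]
grip_width: 0.0818
```

```bash
python3 - <<'E'
from h import *
im=camera('wrist'); cv2.imwrite('pics/w8.png',im)
E
python3 d.py 602 283.6 120 -57.9 602 283.6 120 122.1
```

```text
t 13.1 pos [389.6 266.5 123.6] rpy [-1.80e+02  1.00e-01  5.74e+01] grip 82.2 -> [128.7 169.8   3.3] [1.000e-01 1.000e-01 1.153e+02] rows>= 10.8
t 13.1 pos [389.6 266.5 123.6] rpy [-1.80e+02  1.00e-01  5.74e+01] grip 82.2 -> [128.7 169.8   3.3] [ -0.1   0.1 -64.7] rows>= 6.0
```

View pics/w8.png

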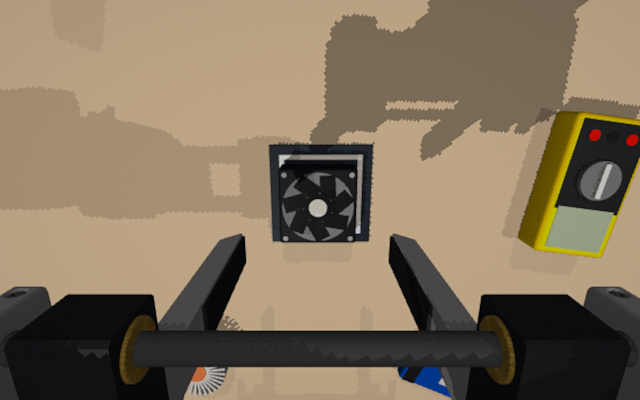

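```bash
python3 - <<'E'
from h import *
im=cv2.imread('pics/w8.png')
cv2.imwrite('pics/w8c.png',cv2.resize(im[130:260,250:390],None,fx=4,fy=4,interpolation=cv2.INTER_CUBIC))
m=planes('wrist',[[269,144],[374,144],[370,242],[272,242]],.003)*1000
q=planes('wrist',[[317.5,208]],.028)*1000
print(m,m.mean(0),q)
E
```

```text
[[327.55282682 259.81120901]
 [373.14189327 331.08282096]
 [445.06570845 285.56698755]
 [398.90831481 213.3550703 ]] [386.16718584 272.45402196] [[387.54599594 267.83834049]]
```

View pics/w8c.png

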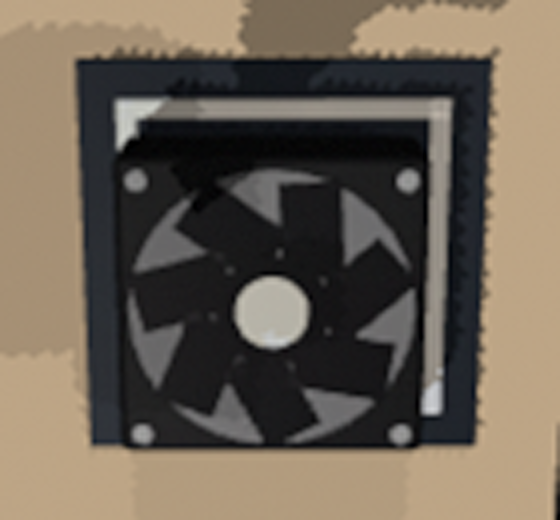

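>>> carry_out:
  rows: [26, 34, 0, 0, 0, 10.4, 52, 68, 0, 0, 0, 20.8, 77, 102, 0, 0, 0, 31.2, 103, 136, 0, 0, 0, 41.6, 128.5, 169.5, 0, 0, 0, 52]

```text
clock: 13.72
position: [0.6026, 0.2838, 0.1226]
orientation: [179.9, 0.1, 5.1]
force: [-0.1, -0.1, -0.0]
grip_width: 0.0822
```

>>> carry_out:
  rows: [0, 0, 0, 0, 0, 10.4, 0, 0, 0, 0, 0, 20.8, 0, 0, 0, 0, 0, 31.2, 0, 0, 0, 0, 0, 41.6, 0, 0, 0, 0, 0, 52]

```text
clock: 14.35
position: [0.6011, 0.2838, 0.1226]
orientation: [179.8, -0.0, -46.9]
force: [-0.1, 0.4, -0.8]
grip_width: 0.0823
```

```bash
python3 - <<'E'
from h import *
im=camera('wrist'); cv2.imwrite('pics/w9.png',im)
E
python3 d.py 602 283.6 27 -57.9
```

```text
t 14.4 pos [601.1 284.  122.6] rpy [179.8  -0.  -47.2] grip 81.9 -> [ 0.9 -0.7 95.6] [ 0.2 -0.  10.7] rows>= 1.5
```

View pics/w9.png

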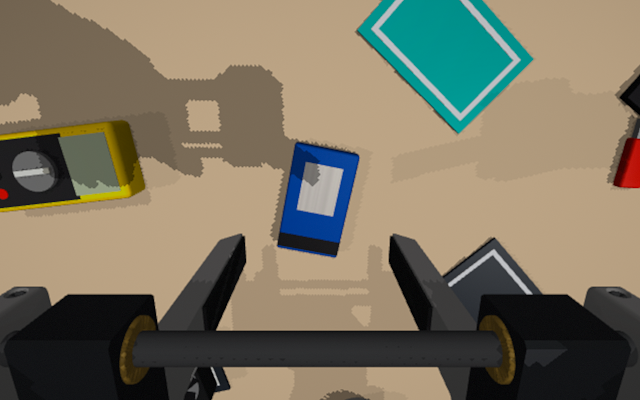

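```bash
python3 - <<'E'
from h import *
w=planes('wrist',[[295,143],[358,154],[337,257],[278,247]],.011)*1000; print(w,w.mean(0)); d=w[0]-w[3]; print(np.degrees(np.arctan2(d[1],d[0])),np.linalg.norm(d), get_obs()['position'])
im=camera('top'); cv2.imwrite('pics/t3.png',im)
E
```

```text
[[625.5791701  330.46467902]
 [652.79467621 288.44046799]
 [577.62381582 239.35428166]
 [550.26643397 282.59003646]] [601.56602402 285.21236628]
32.44321884297173 89.24118793592281 [0.6010862  0.28401544 0.12262995]
```

View pics/t3.png

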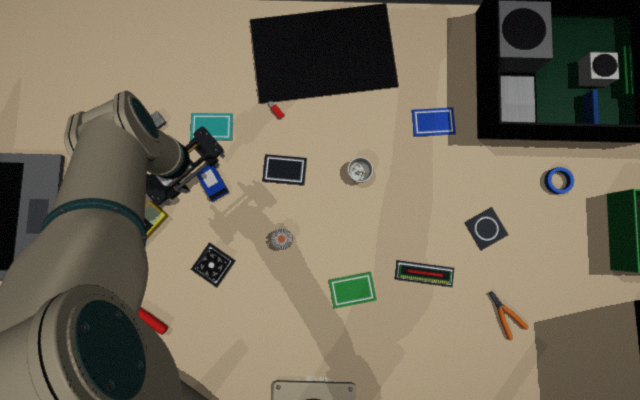

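>>> carry_out:
  rows: [1, -1, 20, 0, 0, 8, 1, -1, 55, 0, 0, 10.5, 1, -1, 80, 0, 0, 10.5, 1, -1, 92, 0, 0, 10.5, 1, -1, 95, 0, 0, 10.5]

```text
clock: 15.08
position: [0.603, 0.284, 0.0285]
orientation: [179.9, 0.0, -57.0]
force: [0.5, 0.3, 0.1]
grip_width: 0.0818
```

>>> carry_out:
  rows: [0, 0, 0, 0, 0, 0, 0, 0, 0, 0, 0, 0, 0, 0, 0, 0, 0, 0, 0, 0, 0, 0, 0, 0, 0, 0, 0, 0, 0, 0]
  grip: 40

```text
clock: 15.7
position: [0.6037, 0.2847, 0.0302]
orientation: [-179.9, 0.0, -57.0]
force: [-0.7, 0.5, 5.2]
grip_width: 0.0516
```

```bash
python3 - <<'E'
from h import *
im=camera('wrist'); cv2.imwrite('pics/w10.png',im)
E
python3 d.py 643 95 120 -3.9
```

```text
t 15.75 pos [603.7 284.7  30.2] rpy [-179.9    0.   -57. ] grip 51.8 -> [180.5  70.1 -89.9] [ -0.1  -0.  -53.1] rows>= 5.0
```

View pics/w10.png

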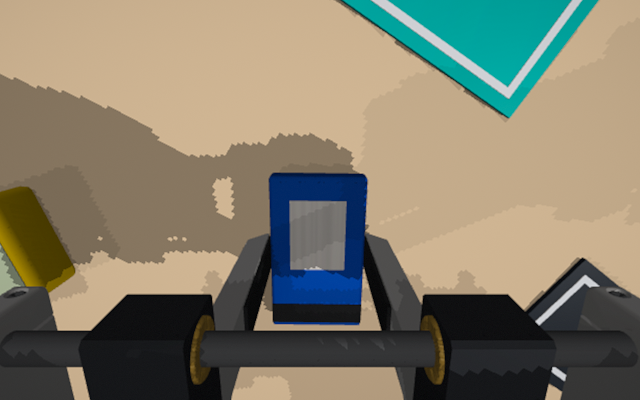

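>>> carry_out:
  rows: [0, 0, -25, 0, 0, 0, 10, 4, -70, 0, 0, -6, 45, 17, -90, 0, 0, -16, 90, 35, -90, 0, 0, -26, 135, 52, -90, 0, 0, -36]

```text
clock: 16.38
position: [0.6332, 0.141, 0.1194]
orientation: [180.0, -0.0, -20.7]
force: [0.9, -0.6, -1.8]
grip_width: 0.0519
```

```bash
python3 d.py 643 95 80 -3.9
```

```text
t 16.38 pos [633.2 141.  119.4] rpy [180.   -0.  -20.7] grip 51.9 -> [25.4 39.6 39.4] [  0.   -0.  -16.8] rows>= 1.6
```

>>> carry_out:
  rows: [12, 20, 10, 0, 0, -8, 25, 39, 20, 0, 0, -16.5, 25, 39, 34, 0, 0, -16.5, 25, 39, 39, 0, 0, -16.5, 25, 39, 39, 0, 0, -16.5]

```text
clock: 17.0
position: [0.6418, 0.0992, 0.0799]
orientation: [-180.0, 0.1, -4.5]
force: [0.7, -0.4, -0.8]
grip_width: 0.0518
```

```bash
python3 - <<'E'
from h import *
im=camera('wrist'); cv2.imwrite('pics/w11.png',im)
E
python3 d.py 643 95 33 -3.9
```

```text
t 17.05 pos [642.2  99.2  80.4] rpy [-180.     0.    -4.5] grip 51.7 -> [ 1.1  4.1 47.4] [-0.   0.  -0.6] rows>= 0.8
```

View pics/w11.png

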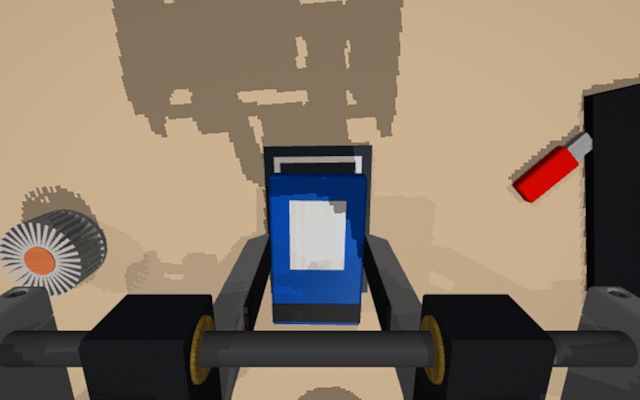

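```bash
python3 - <<'E'
from h import *
im=cv2.imread('pics/w11.png')
cv2.imwrite('pics/w11c.png',cv2.resize(im[140:335,255:385],None,fx=3,fy=3,interpolation=cv2.INTER_CUBIC))
o=get_obs(); w=planes('wrist',[[265,147],[371,147]],.003)*1000; print(np.linalg.norm(w[1]-w[0]))
y=np.radians(o['orientation'][2]); X=np.array([np.cos(y),np.sin(y)]); Y=np.array([np.sin(y),-np.cos(y)])
c=w.mean(0)+56*Y; d=c-o['position'][:2]*1000; print(c,'mat in tool',d@X,d@Y, np.degrees(np.arctan2(*(w[1]-w[0])[::-1])))
for z in (.012+.050,.050):
  q=planes('wrist',[[270,178],[365,178],[360,323],[273,323]],z)*1000-o['position'][:2]*1000; print(q@X,q@Y)
E
```

```text
72.21365096093818
[642.17295182  94.48659853] mat in tool 0.29179113037879034 4.68861584636458 -4.524171124567219
[-24.89019722  24.64406599  24.99760794 -26.51361389] [-42.5368349  -42.49471537  45.15807857  45.12246207]
[-26.58942549  26.36932014  26.74730372 -28.32507482] [-39.94158965 -39.89655824  53.81598975  53.77791095]
```

View pics/w11c.png

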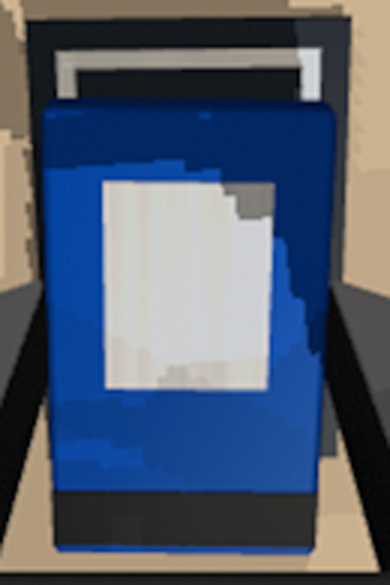

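>>> carry_out:
  rows: [0.5, 3, 18, 0, 0, 0, 0.5, 3, 33, 0, 0, 0, 0.5, 3, 42, 0, 0, 0, 0.5, 3, 47, 0, 0, 0, 0.5, 3, 47, 0, 0, 0]

```text
clock: 17.68
position: [0.643, 0.0943, 0.0335]
orientation: [-180.0, -0.0, -4.6]
force: [0.1, -0.3, -2.1]
grip_width: 0.0516
```

>>> carry_out:
  rows: [0, 0, 0.5, 0, 0, 0, 0, 0, 0.5, 0, 0, 0, 0, 0, 0.5, 0, 0, 0, 0, 0, 0.5, 0, 0, 0, 0, 0, 0.5, 0, 0, 0]
  grip: 82

```text
clock: 18.3
position: [0.6429, 0.0943, 0.033]
orientation: [-180.0, -0.0, -4.6]
force: [-0.6, -0.5, 0.0]
grip_width: 0.0819
```

>>> carry_out:
  rows: [0, 0, -25, 0, 0, 0, 0, 0, -60, 0, 0, 0, 0, 0, -90, 0, 0, 0, 0, 0, -90, 0, 0, 0, 0, 0, -90, 0, 0, 0]

```text
clock: 18.92
position: [0.6422, 0.094, 0.1222]
orientation: [180.0, 0.1, -4.6]
force: [0.6, 0.8, -0.5]
grip_width: 0.0818
```

```bash
python3 - <<'E'
from h import *
im=camera('wrist'); cv2.imwrite('pics/w12.png',im)
E
python3 d.py 458 91 120 -3.9 
```

```text
t 18.98 pos [641.9  93.9 121.7] rpy [ 1.8e+02  1.0e-01 -4.6e+00] grip 81.9 -> [-183.1   17.5    2.1] [ 0.   0.1 -0.7] rows>= 2.9
```

View pics/w12.png

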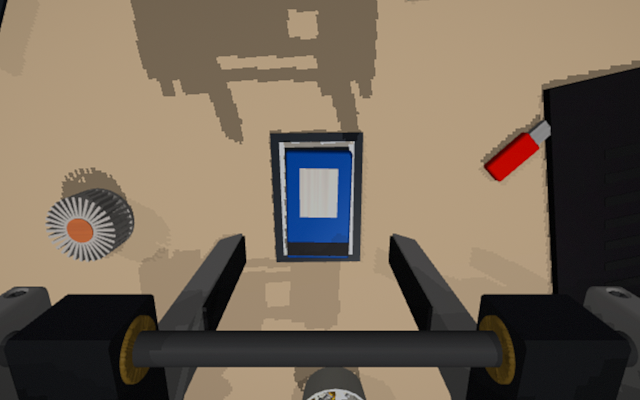

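>>> carry_out:
  rows: [-50, 5, 0, 0, 0, 0, -100, 10, 0, 0, 0, 0, -150, 14, 0, 0, 0, 0, -183, 17.5, 0, 0, 0, 0, -183, 17.5, 0, 0, 0, 0]

```text
clock: 19.6
position: [0.4556, 0.0908, 0.1222]
orientation: [179.9, 0.3, -4.5]
force: [-0.2, -0.0, -0.3]
grip_width: 0.0817
```

```bash
python3 - <<'E'
from h import *
im=camera('wrist'); cv2.imwrite('pics/w13.png',im)
print([(r['conf'],r['xy'],planes('wrist',[r['xy']],0)*1000) for r in place_of('wrist','heatsink')[:2]])
E
python3 d.py 458 91 30 -4.6 
```

```text
[(0.68, [319.5, 195.8], array([[461.60987936,  95.78828927]]))]
t 19.7 pos [459.5  91.4 122.6] rpy [-180.    -0.    -4.5] grip 82.2 -> [-1.5  0.5 92.6] [-0.  -0.   0.1] rows>= 1.5
```

View pics/w13.png

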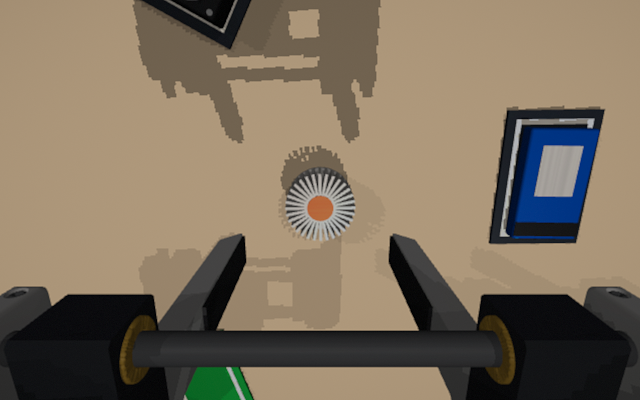

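```bash
python3 - <<'E'
from h import *
print(planes('wrist',[[319.5,208]],.03)*1000)
im=camera('top'); cv2.imwrite('pics/t4.png',im)
im=cv2.imread('pics/t2.png'); h=im[222:258,260:302].astype(int); m=(h[...,2]>h[...,1]*1.45)&(h[...,2]>90); y,x=np.nonzero(m); print(len(x)); c=[x.mean()+260,y.mean()+222]; print(c,planes('top',[c],.03)*1000)
E
```

```text
[[461.2799315   94.33308164]]
38
[np.float64(280.92105263157896), np.float64(238.55263157894737)] [[458.74148209  93.44480019]]
```

>>> carry_out:
  rows: [0, -2, 35, 0, 0, 0, 0, -2.5, 65, 0, 0, 0, 0, -2.5, 84, 0, 0, 0, 0, -2.5, 92, 0, 0, 0, 0, -2.5, 92, 0, 0, 0]

```text
clock: 20.38
position: [0.4596, 0.0938, 0.0305]
orientation: [180.0, 0.0, -4.6]
force: [0.1, -0.8, 0.7]
grip_width: 0.082
```

>>> carry_out:
  rows: [0, 0, 0, 0, 0, 0, 0, 0, 0, 0, 0, 0, 0, 0, 0, 0, 0, 0, 0, 0, 0, 0, 0, 0, 0, 0, 0, 0, 0, 0]
  grip: 40

```text
clock: 21.0
position: [0.4591, 0.0937, 0.0314]
orientation: [180.0, -0.0, -4.6]
force: [-1.8, -0.1, 6.2]
grip_width: 0.0537
```

```bash
python3 - <<'E'
from h import *
im=camera('wrist'); cv2.imwrite('pics/w14.png',im)
E
python3 d.py 500 -438.5 120 -40
```

```text
t 21.05 pos [459.1  93.7  31.4] rpy [180.   -0.   -4.6] grip 53.7 -> [ 83.  527.3 -88.5] [ 0.  -0.  35.4] rows>= 8.7
```

View pics/w14.png

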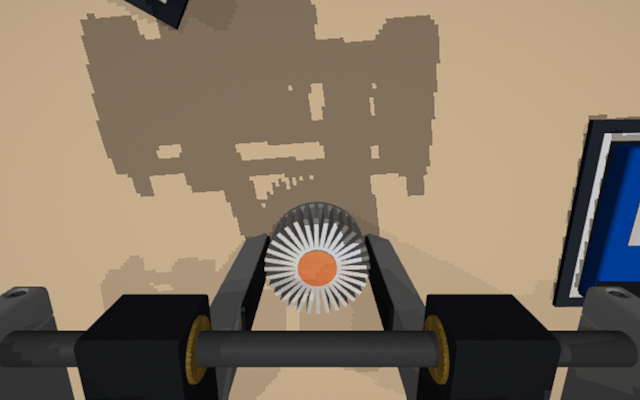

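>>> carry_out:
  rows: [0, 0, -25, 0, 0, 0, 2, 13, -70, 0, 0, 1, 9, 58, -88, 0, 0, 4, 17, 110, -88, 0, 0, 8, 26, 165, -88, 0, 0, 12]
  squeeze: 30

```text
clock: 21.68
position: [0.4723, -0.0741, 0.1193]
orientation: [-180.0, -0.1, -16.6]
force: [0.2, -0.1, -1.6]
grip_width: 0.0537
```

```bash
python3 d.py 500 -438.5 120 -40
```

```text
t 21.68 pos [472.3 -74.1 119.3] rpy [-1.80e+02 -1.00e-01 -1.66e+01] grip 53.7 -> [130.8 341.3  -0.7] [-0.  -0.1 23.4] rows>= 5.8
```

>>> carry_out:
  rows: [21, 54, 0, 0, 0, 4, 42, 108, 0, 0, 0, 8, 63, 162, 0, 0, 0, 12, 84, 216, 0, 0, 0, 16, 104, 270, 0, 0, 0, 19]

```text
clock: 22.3
position: [0.4946, -0.363, 0.1187]
orientation: [-180.0, 0.0, -35.7]
force: [1.7, -0.4, -2.0]
grip_width: 0.0533
```

```bash
python3 d.py 500 -438.5 80 -40
```

```text
t 22.3 pos [ 494.6 -363.   118.7] rpy [-180.     0.   -35.7] grip 53.3 -> [48.4 58.2 38.6] [-0.   0.   4.3] rows>= 1.4
```

>>> carry_out:
  rows: [24, 29, 10, 0, 0, 2, 46, 55, 25, 0, 0, 4, 48, 58, 36, 0, 0, 4, 48, 58, 38, 0, 0, 4, 48, 58, 38, 0, 0, 4]

```text
clock: 22.92
position: [0.5006, -0.4344, 0.081]
orientation: [-179.9, 0.1, -39.4]
force: [0.3, -0.2, -2.1]
grip_width: 0.0535
```

```bash
python3 - <<'E'
from h import *
im=camera('wrist'); cv2.imwrite('pics/w15.png',im)
E
python3 d.py 500 -438.5 34.4 -40
```

```text
t 22.98 pos [ 500.9 -434.7   81.4] rpy [-179.9    0.   -39.4] grip 53.6 -> [ 1.7  3.5 47. ] [-0.1  0.   0.6] rows>= 0.8
```

View pics/w15.png

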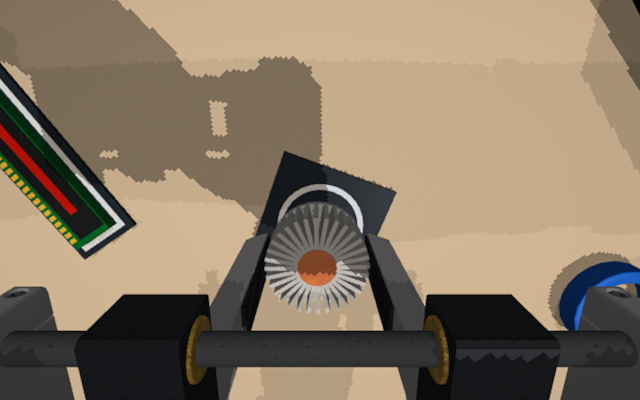

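```bash
python3 - <<'E'
from h import *
o=get_obs(); w=planes('wrist',[[285,152],[396,191]],.003)*1000
e=w[1]-w[0]; print(np.linalg.norm(e)); e/=np.linalg.norm(e); n=np.array([e[1],-e[0]])
y=np.radians(o['orientation'][2]); X=np.array([np.cos(y),np.sin(y)]); Y=np.array([np.sin(y),-np.cos(y)])
if n@Y<0:n=-n
c=w.mean(0)+42*n; d=c-o['position'][:2]*1000; print(c,d@X,d@Y)
E
```

```text
82.75103697893982
[ 499.1615385 -440.8839005] 2.609541424194943 5.834509139680442
```

>>> carry_out:
  rows: [2, 4.5, 18, 0, 0, 0, 2, 4.5, 33, 0, 0, 0, 2, 4.5, 42, 0, 0, 0, 2, 4.5, 46, 0, 0, 0, 2, 4.5, 46.5, 0, 0, 0]

```text
clock: 23.6
position: [0.4989, -0.4409, 0.0345]
orientation: [-180.0, 0.0, -39.5]
force: [-0.7, 1.2, 1.8]
grip_width: 0.0536
```

>>> carry_out:
  rows: [0, 0, 0.5, 0, 0, 0, 0, 0, 0.5, 0, 0, 0, 0, 0, 0.5, 0, 0, 0, 0, 0, 0.5, 0, 0, 0, 0, 0, 0.5, 0, 0, 0]
  grip: 82

```text
clock: 24.22
position: [0.4989, -0.4411, 0.034]
orientation: [-180.0, -0.0, -39.6]
force: [-0.2, -0.0, 0.2]
grip_width: 0.0821
```

>>> carry_out:
  rows: [0, 0, -25, 0, 0, 0, 0, 0, -60, 0, 0, 0, 0, 0, -90, 0, 0, 0, 0, 0, -90, 0, 0, 0, 0, 0, -90, 0, 0, 0]

```text
clock: 24.85
position: [0.4983, -0.4407, 0.1232]
orientation: [180.0, 0.1, -39.6]
force: [-0.7, -0.3, -0.2]
grip_width: 0.0819
```

```bash
python3 - <<'E'
from h import *
im=camera('wrist'); cv2.imwrite('pics/w16.png',im)
im=camera('top'); cv2.imwrite('pics/t5.png',im); im=im[90:310,110:520]
cv2.imwrite('pics/t5c.png',cv2.resize(im,None,fx=1.95,fy=1.95,interpolation=cv2.INTER_CUBIC))
E
python3 d.py 252 -599 230 -67
```

```text
t 24.95 pos [ 498.  -440.4  122.5] rpy [ 1.80e+02  1.00e-01 -3.95e+01] grip 82.2 -> [ -89.   278.9 -107.3] [ 0.   0.1 27.5] rows>= 5.0
```

View pics/w16.png

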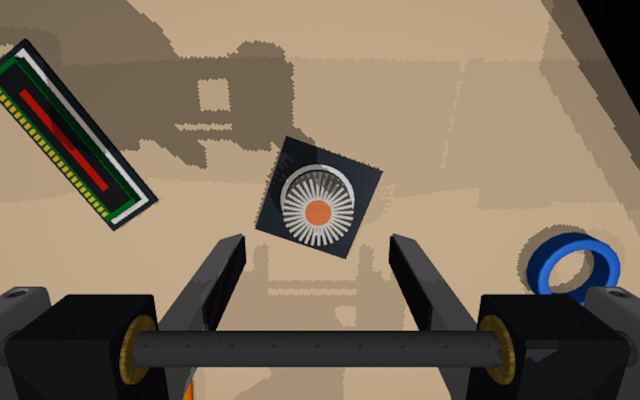

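View pics/t5c.png

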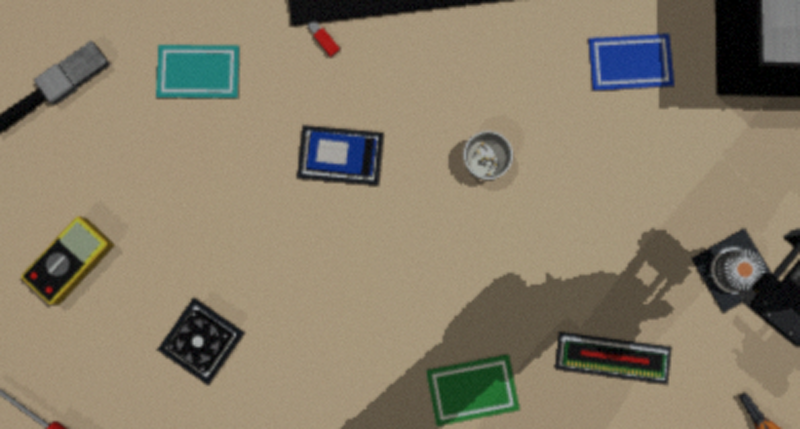

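>>> carry_out:
  rows: [-17, 54, -20, 0, 0, 5, -35, 108, -40, 0, 0, 10, -52, 162, -60, 0, 0, 15, -70, 220, -84, 0, 0, 21, -70, 220, -84, 0, 0, 21]

```text
clock: 25.58
position: [0.2984, -0.5704, 0.2086]
orientation: [179.7, -0.1, -61.1]
force: [0.5, 0.4, -0.6]
grip_width: 0.0821
```

```bash
python3 - <<'E'
from h import *
im=camera('top'); cv2.imwrite('pics/t6.png',im)
im0=cv2.imread('pics/top0.png')
def hub(win,f,z):
    x0,y0,x1,y1=win; c=im[y0:y1,x0:x1].astype(int); m=f(c); y,x=np.nonzero(m); q=[x.mean()+x0,y.mean()+y0]; return len(x),planes('top',[q],z)*1000
print('fan hub',hub((207,258,220,272),lambda c:c.min(2)>120,.028))
print('hs core',hub((470,212,506,246),lambda c:(c[...,2]>c[...,1]*1.45)&(c[...,2]>90),.033))
print('drive',rect('top',im,(262,154,307,186),.015,'notbg')[0])
for n,w in [('fan',(185,238,242,292)),('hm',(458,202,514,256))]:
    print(n,rect('top',im,w,.003,'dark')[0])
for n,w in [('cup',(340,150,380,190)),('mm',(115,195,172,252))]:
    x0,y0,x1,y1=w; print(n,cv2.phaseCorrelate(cv2.cvtColor(im0[y0:y1,x0:x1],6).astype(float),cv2.cvtColor(im[y0:y1,x0:x1],6).astype(float)))
S=[cv2.resize(im[y0:y1,x0:x1],(380,280),interpolation=cv2.INTER_CUBIC) for x0,y0,x1,y1 in [(388,244,464,300),(247,142,323,198),(175,236,251,292),(448,200,524,256)]]
cv2.imwrite('pics/f.png',np.vstack([np.hstack(S[:2]),np.hstack(S[2:])]))
E
```

```text
fan hub (20, array([[387.81970931, 268.06150418]]))
hs core (33, array([[ 500.1676607 , -441.12449955]]))
drive ((640.1991577148438, 93.19207000732422), (113.15847778320312, 75.40420532226562), 84.61470794677734)
fan ((387.4565734863281, 271.1911315917969), (84.3880386352539, 84.02094268798828), 57.62278747558594)
hm ((499.52874755859375, -438.2862548828125), (83.75430297851562, 85.59599304199219), 30.37514877319336)
cup ((0.030966231232778085, 0.07685083368469492), 0.9981679575917088)
mm ((0.0026151163564307467, -0.00750103038812), 1.1454252651466437)
```

View pics/f.png

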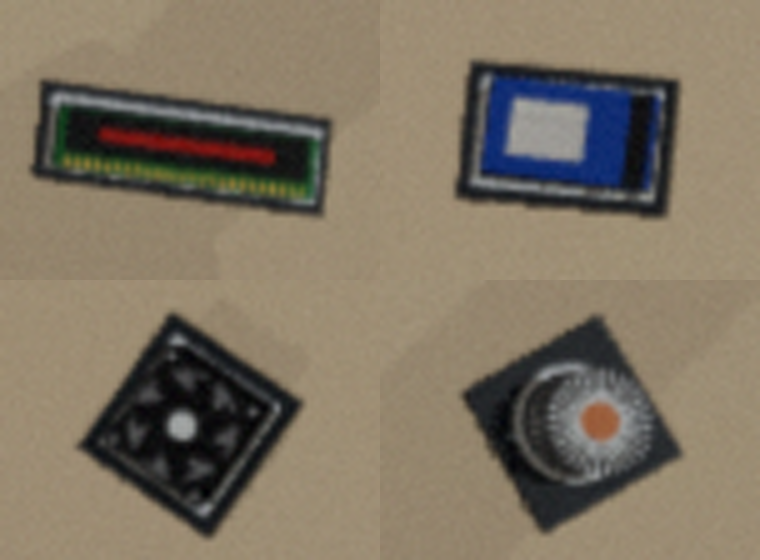

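```bash
python3 -c "
from rig import *
print(job_done())"
```

```text
the job is handed in; nothing more can be done
None
```

I placed the memory module, drive, fan and heat sink on their own dark mats, released them, drew the arm clear and handed the job in at about 26 s of the 107 s allowed. The hand-in gave no verdict.

The last camera checks showed all four parts flat and lined up inside their outlines.

| Part | Distance from outline centre (limit 12 mm) | How it was checked |
|---|---|---|
| Memory | about 2 mm | Wrist camera just after release |
| Fan | about 3 mm from the top camera, about 5 mm from the wrist camera | Both cameras |
| Heat sink | about 3 mm | Final top picture |
| Drive | no number; inside its outline by eye | Final top picture and wrist camera |

- **Cup and multimeter:** neither moved; the shift between the first and last top pictures was under 0.1 px.
- **Drive measurement failed:** the automatic measurement picked up the mat's edge instead of the drive.
- **Camera disagreements:** the wrist and top cameras differed by up to about 5 mm on the fan. An early wrist reading of the memory, taken before the arm had settled, was about 7 mm off, so I re-measured close up before gripping.

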